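# Clear the ink capper and hang up its tools

### The job

The ink-capping run is over: move every finished ink bottle from the capping machine's catch tray into the grey tote, standing upright on its floor, and hang the two hand cap setters by their eyes on the peg stand, one on each peg. Leave the tape roll, the eraser and the bulldog clip where they lie.

Things in the scene. Friction and masses are not known exactly. Their poses are not given: they have to be found in the camera images.
- capper: bench bottle-capping machine with its low steel catch tray in one fixed piece. Origin on the counter under the centre of the tray, z up; the tray is 160 (x) by 230 (y) mm outside, 22 mm high, with 4 mm walls and a 4 mm floor; the grey machine, 275 mm high, stands behind it, from 82 mm to 197 mm along the body's +x (its head from 115 mm). Finished bottles stand in the tray in up to two rows (along y) of three, about 70 mm apart along y and 68 mm along x
- tote: fixed open grey tote, 264 (x) by 195 (y) mm outside, 42 mm high, 5 mm walls and floor, empty at the start. Origin under its centre on the counter, z up, x along its long side
- peg_stand: fixed wooden stand with two level steel pegs, in a line along its y, that point along the body's -x. Origin on the counter, z up. Base board 12 mm thick, x -80 to +40 mm, y -105 to +105 mm; wooden crossbar that carries the pegs at x +22 to +38 mm, top 161 mm above the counter
- peg_right (a point): middle of the usable length of the peg at y = -65 mm of the stand, on its axis, 150 mm above the counter, 36 mm from the stand's origin towards -x. Axes as the stand's: the peg points along -x. The peg is 8 mm thick; a ball 11 mm thick ends it, its outermost point 29.5 mm from this point towards -x; a collar 24 mm wide, 20 mm from this point towards +x, stops a tool from sliding farther in
- peg_left (a point): the same for the other peg, at y = +65 mm of the stand
- setter_0_eye (a point): hand cap setter, a standing steel tool 129 mm tall, 0.16 kg: round foot 48 mm wide and 24 mm high, stem 14 mm thick, above it an upright round eye, above that a flat dark wooden tab to hold it by. This point is the centre of the eye, 76 mm above the foot's underside; z points up to the tab, x is the axis of the hole. The eye is a ring of 8 mm bar, hole 20 mm, 36 mm wide outside. The tab is 22 mm wide along y, 10 mm thick along x, and reaches from 15 to 53 mm above this point
- setter_1_eye (a point): the second hand cap setter, the same as setter 0
- bottle_0_mid (a point): finished ink bottle, square glass body 46 by 46 mm and 36 mm high, round black cap 34 mm wide from 41 to 57 mm above its underside (neck between), 0.11 kg. This point is its centre, 28.5 mm above its underside; z points up. Absent (None) in some starts
- bottle_1_mid (a point): finished ink bottle, square glass body 46 by 46 mm and 36 mm high, round black cap 34 mm wide from 41 to 57 mm above its underside (neck between), 0.11 kg. This point is its centre, 28.5 mm above its underside; z points up. Absent (None) in some starts
- bottle_2_mid (a point): finished ink bottle, square glass body 46 by 46 mm and 36 mm high, round black cap 34 mm wide from 41 to 57 mm above its underside (neck between), 0.11 kg. This point is its centre, 28.5 mm above its underside; z points up. Absent (None) in some starts
- bottle_3_mid (a point): finished ink bottle, square glass body 46 by 46 mm and 36 mm high, round black cap 34 mm wide from 41 to 57 mm above its underside (neck between), 0.11 kg. This point is its centre, 28.5 mm above its underside; z points up. Absent (None) in some starts
- bottle_4_mid (a point): finished ink bottle, square glass body 46 by 46 mm and 36 mm high, round black cap 34 mm wide from 41 to 57 mm above its underside (neck between), 0.11 kg. This point is its centre, 28.5 mm above its underside; z points up. Absent (None) in some starts
- bottle_5_mid (a point): finished ink bottle, square glass body 46 by 46 mm and 36 mm high, round black cap 34 mm wide from 41 to 57 mm above its underside (neck between), 0.11 kg. This point is its centre, 28.5 mm above its underside; z points up. Absent (None) in some starts
- tape_roll: bystander: roll of masking tape lying flat, 99 mm wide, 24 mm high; origin under its centre
- eraser: bystander: eraser 48 by 22 by 12 mm; origin under its centre
- clip: bystander: black bulldog clip 50 by 34 by 14 mm; origin under its centre
Not all that is in view belongs to the job. Leave any blue, pink or yellow look-alike of the part that bears setter_0_eye alone.

How it is judged (in metres and radians):
At the end, for the whole second after the job is handed in: Every bottle present stands on the tote's floor, upright within 0.15 rad and inside its walls; each setter hangs on a peg of its own, the peg through its eye between collar and end ball, upright within 0.3 rad and turned at most 0.6 rad on the peg ((((x of setter_0_eye in the frame of peg_right between -0.024 and 0.02 m and y of setter_0_eye in the frame of peg_right between -0.009 and 0.009 m and z of setter_0_eye in the frame of peg_right between -0.013 and 0.002 m and angle between setter_0_eye's own z axis and vertical below 0.3 rad and angle between the x axis of setter_0_eye and the x axis of peg_right, either way round below 0.6 rad) and (x of setter_1_eye in the frame of peg_left between -0.024 and 0.02 m and y of setter_1_eye in the frame of peg_left between -0.009 and 0.009 m and z of setter_1_eye in the frame of peg_left between -0.013 and 0.002 m and angle between setter_1_eye's own z axis and vertical below 0.3 rad and angle between the x axis of setter_1_eye and the x axis of peg_left, either way round below 0.6 rad)) or ((x of setter_0_eye in the frame of peg_left between -0.024 and 0.02 m and y of setter_0_eye in the frame of peg_left between -0.009 and 0.009 m and z of setter_0_eye in the frame of peg_left between -0.013 and 0.002 m and angle between setter_0_eye's own z axis and vertical below 0.3 rad and angle between the x axis of setter_0_eye and the x axis of peg_left, either way round below 0.6 rad) and (x of setter_1_eye in the frame of peg_right between -0.024 and 0.02 m and y of setter_1_eye in the frame of peg_right between -0.009 and 0.009 m and z of setter_1_eye in the frame of peg_right between -0.013 and 0.002 m and angle between setter_1_eye's own z axis and vertical below 0.3 rad and angle between the x axis of setter_1_eye and the x axis of peg_right, either way round below 0.6 rad))) and x of bottle_0_mid in the frame of tote between -0.115 and 0.115 m and y of bottle_0_mid in the frame of tote between -0.082 and 0.082 m and z of bottle_0_mid in the frame of tote between 0.025 and 0.043 m and angle between each of bottle_0_mid, bottle_1_mid, bottle_2_mid, bottle_3_mid, bottle_4_mid, bottle_5_mid's own z axis and vertical below 0.15 rad and x of bottle_1_mid in the frame of tote between -0.115 and 0.115 m and y of bottle_1_mid in the frame of tote between -0.082 and 0.082 m and z of bottle_1_mid in the frame of tote between 0.025 and 0.043 m and x of bottle_2_mid in the frame of tote between -0.115 and 0.115 m and y of bottle_2_mid in the frame of tote between -0.082 and 0.082 m and z of bottle_2_mid in the frame of tote between 0.025 and 0.043 m and x of bottle_3_mid in the frame of tote between -0.115 and 0.115 m and y of bottle_3_mid in the frame of tote between -0.082 and 0.082 m and z of bottle_3_mid in the frame of tote between 0.025 and 0.043 m and x of bottle_4_mid in the frame of tote between -0.115 and 0.115 m and y of bottle_4_mid in the frame of tote between -0.082 and 0.082 m and z of bottle_4_mid in the frame of tote between 0.025 and 0.043 m and x of bottle_5_mid in the frame of tote between -0.115 and 0.115 m and y of bottle_5_mid in the frame of tote between -0.082 and 0.082 m and z of bottle_5_mid in the frame of tote between 0.025 and 0.043 m); the robot touches nothing.
It fails at once if a bystander (tape roll, eraser or bulldog clip) is moved more than 30 mm (distance of any of tape_roll, eraser, clip from where it was at the start of the episode above 0.03 m).
Of bottle_0, bottle_1, bottle_2, bottle_3, bottle_4, bottle_5 only 4 to 5 are there at a start; the rules pass over those that are not, and their reading is None.
At some moment in a run one of bottle_0, bottle_1, bottle_2, bottle_3, bottle_4, bottle_5 may be knocked a few centimetres aside while the robot is not near it.
It also fails if it takes over 200 s, if anything falls off the work surface, if the arm or the gripper's body presses on something with over 40 N, if the wrist force passes 120 N, or if a joint passes its speed limit or range.

### The arm

A 6-joint arm with a two-finger parallel gripper is mounted at the origin on a cart in front of the work surface, level with it; the furniture and walls round the work are solid. World frame = base frame: x ahead of the robot, y to its left, z up, the work surface at z = 0. Lengths are in mm, angles in rad, forces in N, time in s.
With the tool pointing down it reaches from about 400 to 925 mm from the base axis. Payload 12.5 kg.
Tool frame: the origin (TCP) lies on the mounting face of the last link; the fingertips stand 190 mm ahead of it and the grasp point (between the pads) lies 171 mm ahead of it; z points along the fingers, y is the line along which they close (so a half turn about z gives the same grasp; the last joint's range is limited). The gripper opens to 95 mm and grips with 3 to 60 N. Pads are 20 mm wide; open, the fingers measure 119 mm over their backs; the gripper's body (75 mm by 180 mm) begins 59 mm behind the grasp point.
Start: joints at [1.164, 0.491, 1.559, -0, 1.092, -0.106], TCP at [185.154, 596.945, 404.761] pointing down, gripper open.
Joint ranges: [-3.1, 3.1], [-0.84, 2.19], [0.05, 2.79], [-1.13, 4.28], [0.06, 2.93], [-2.69, 2.69]. Speed limits (rad/s): [2.22, 2.22, 2.79, 3.14, 3.14, 3.14].

### API

Orientations are given as [roll, pitch, yaw] about the fixed x, y, z axes, in that order (R = Rz(yaw) Ry(pitch) Rx(roll)).
In Python, from cell import env gives the robot as it stands.
- The arm moves only by the tool carry_out, never from a script. Its argument "series" is a list of rows, each a list of 5 numbers: the shift along the tool's x, y, z in m, then the turn about the tool's z in degrees, then the opening, from 0 (shut) to 1 (fully open). A call has 1 to 20 rows; each row is the pose to reach, as a shift and turn from the pose commanded when the call began, along the tool's axes at that moment; what a row does not reach only later rows make up. A row lasts 1/8 s, in which the tool goes at most 62.5 mm and 10.7 degrees, less where a joint would pass 70% of its speed; a pose out of reach is approached as far as the arm can. A call with a gripper value outside its range is refused whole. The fingers move at their own pace and stop on an object; the grip force is fixed at half the most. Time passes only in rows, so rows that repeat a pose let the fingers close. It gives the time, the measured TCP pose, the force, the opening and the grip force at its end, in the units of the state.
- env.state(): the state, without advancing time (a new reading comes with each control period).
- env.read_camera(name): name is "scene" or "top" or "wrist"; returns (picture, depth): 420x560x3 uint8, red, green, blue; 420x560 float32, mm along the optical axis (not along the pixel's ray), 0 where there is no reading.
- env.get_calibration(name): a dict with "intrinsics" (3x3 intrinsics, pixels), "cam_to_world" (4x4, takes a point from camera to world coordinates); the wrist camera has in their place "T_tool_cam" (4x4, takes a point from camera to tool coordinates, whose origin is the TCP and whose axes are the flange's). Camera axes: x right, y up, looking along -z (the intrinsics and any distortion apply to the point x, -y, -z); pixel columns grow to the right and rows downward; lengths in mm; the calibration is good to about 2 mm. A picture is of the moment at which its call begins: read the wrist's pose just before it. get_calibration takes no time and is no camera call.
- env.job_done(): hands the job in; it is judged then, once.
The state is a dict: "t": time; "joints": joint angles; "qvel": joint speeds; "tau": joint torques, N m; "eef_pos": TCP position; "tcp_rot": TCP orientation; "ft_force": force on the tool from outside, world axes, zero at the start; "moment": the same for the moment, N m; "opening": opening from 0.0 (shut) to 1.0 (fully open); "grip_force": force on a finger pad.
Only numpy, scipy, OpenCV 4.12 (cv2) and the standard library are available. Lean on these libraries where they do the work, as an engineer would, in place of code of your own. Each camera call takes 0.05 s, during which the arm holds its last target. There are 200 camera calls.

## Working session

There is one attempt and no reset: what is moved stays moved. The work goes in short steps, Python scripts to look and compute and a tool call to move; the robot and the scene stay as the last step left them, time stands still between calls to the robot, and variables do not carry over. Pictures are saved under pics/ and viewed, at most 14 in all, crops included, and the job is handed in when it is done.

Besides the shell and the picture viewer there is one more tool, called after "Request:" as a command line: name --pt "numbers of a row" for each row, then --argument value for the rest. carry_out: Moves the arm, as the interface text tells. Its arguments: {"type":"object","properties":{"series":{"type":"array","items":{"type":"array","items":{"type":"number"}}}},"required":["series"]}

```bash
mkdir -p pics; ls
cat > h.py <<'E'
import numpy as np, cv2
from scipy.spatial.transform import Rotation as R
from cell import env
def T_tool(s):
    T=np.eye(4); T[:3,:3]=R.from_euler('xyz',s['tcp_rot']).as_matrix(); T[:3,3]=s['eef_pos']; return T
def shot(name,fn=None):
    s=env.state(); im,d=env.read_camera(name); c=env.get_calibration(name)
    M=np.array(c['cam_to_world']) if 'cam_to_world' in c else T_tool(s)@np.array(c['T_tool_cam'])
    K=np.array(c['intrinsics'])
    if fn: cv2.imwrite('pics/'+fn+'.png',im[:,:,::-1]); np.savez('pics/'+fn+'.npz',im=im,d=d,M=M,K=K)
    return im,d,M,K
def cloud(d,M,K):
    v,u=np.mgrid[:d.shape[0],:d.shape[1]]
    P=np.stack([(u-K[0,2])/K[0,0]*d,-(v-K[1,2])/K[1,1]*d,-d,np.ones_like(d)],-1)@M.T
    return P[...,:3]
def load(fn):
    z=np.load('pics/'+fn+'.npz'); return z['im'],z['d'],z['M'],z['K']
E
python3 - <<'E'
from h import *
print(env.state())
for n in('top','scene'):
    im,d,M,K=shot(n,n+'0'); print(n,K,M.round(2))
print(env.get_calibration('wrist'), env.get_calibration('top').keys())
E
```

```text
pics
{'t': 0.0, 'joints': array([ 1.16438261e+00,  4.91578321e-01,  1.55944521e+00,  3.55746002e-06,
        1.09170607e+00, -1.05619511e-01]), 'qvel': array([ 0.00117372,  0.00310179, -0.00082874,  0.00056695,  0.00164667,
        0.00190715]), 'tau': array([ 1.66241374e-03, -6.12637424e+01, -2.58189136e+01,  6.93576713e-02,
        4.81471675e-02, -9.47600279e-05]), 'eef_pos': array([185.15272503, 596.91548661, 404.15143319]), 'tcp_rot': array([-3.14046238e+00, -1.22998090e-04,  2.84079674e+00]), 'ft_force': array([ 0.09882378,  0.8010143 , -0.36398695]), 'moment': array([ 2.03851751e-05,  2.06476499e-02, -8.10631970e-03]), 'grip_force': 0.0, 'opening': 1.000576964478605}
top [[439.31691133   0.         268.21162965]
 [  0.         439.31691133 208.07670222]
 [  0.           0.           1.        ]] [[ 1.40000e-01  9.70000e-01 -2.00000e-01  2.31490e+02]
 [-9.90000e-01  1.40000e-01 -2.00000e-02  6.49000e+01]
 [ 1.00000e-02  2.00000e-01  9.80000e-01  1.41082e+03]
 [ 0.00000e+00  0.00000e+00  0.00000e+00  1.00000e+00]]
scene [[398.04274811   0.         274.98538462]
 [  0.         398.04274811 203.64906971]
 [  0.           0.           1.        ]] [[ 8.1000e-01  3.3000e-01 -4.8000e-01 -1.1870e+01]
 [-5.9000e-01  4.4000e-01 -6.8000e-01 -5.9041e+02]
 [-2.0000e-02  8.3000e-01  5.5000e-01  6.8012e+02]
 [ 0.0000e+00  0.0000e+00  0.0000e+00  1.0000e+00]]
{'intrinsics': array([[296.21712963,   0.        , 282.14761238],
       [  0.        , 296.21712963, 208.77234278],
       [  0.        ,   0.        ,   1.        ]]), 'T_tool_cam': array([[-7.88915626e-04,  9.56550224e-01,  2.91566538e-01,
         8.17687842e+01],
       [ 9.99999606e-01,  8.73448012e-04, -1.59763112e-04,
         5.59107224e-01],
       [-4.07489653e-04,  2.91566297e-01, -9.56550536e-01,
         1.94528975e+01],
       [ 0.00000000e+00,  0.00000000e+00,  0.00000000e+00,
         1.00000000e+00]])} dict_keys(['intrinsics', 'cam_to_world'])
```

View pics/top0.png

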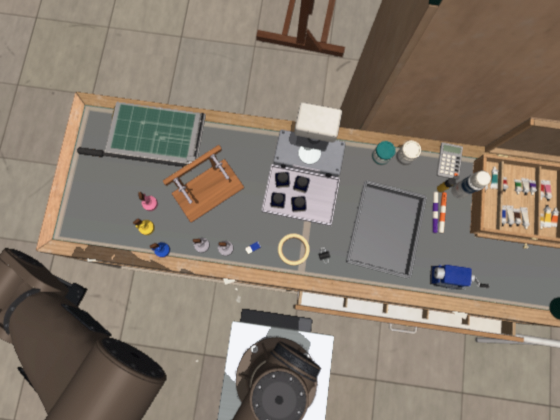

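View pics/scene0.png

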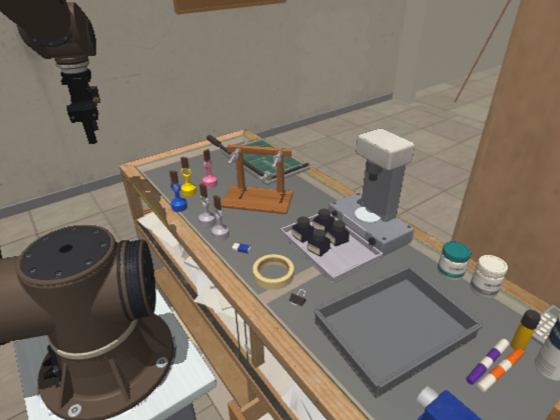

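Top view: four bottles in the tray (caps at about (283,179), (302,184), (278,200), (299,204)), grey setters at (200,243) and (224,246), the stand at (205,190), the tote at (387,228). The scene view agrees. Next I'll measure with the depth image.

Run:
```python
from h import *
im,d,M,K=load('top0'); P=cloud(d,M,K)
c=lambda x0,y0,x1,y1,k,n: cv2.imwrite(f'pics/{n}.png',cv2.resize(im[y0:y1,x0:x1,::-1],None,fx=k,fy=k,interpolation=cv2.INTER_CUBIC))
c(140,130,350,270,3.8,'c1')
for n,(u,v) in dict(b=(283,179),b2=(302,184),b3=(278,200),b4=(299,204),s0=(200,243),s1=(224,246),tape=(293,234)).items(): print(n,P[v,u].round(0))
# tote: top points z~42
def pts(box,z0,z1):
    x0,y0,x1,y1=box; Q=P[y0:y1,x0:x1].reshape(-1,3); return Q[(Q[:,2]>z0)&(Q[:,2]<z1)]
Q=pts((340,175,430,280),-5,30); print('floor z',np.median(Q[:,2]))
Q=pts((343,178,430,280),30,55); r=cv2.minAreaRect(Q[:,:2].astype(np.float32)); print('tote',r,len(Q))
Q=pts((255,155,345,225),14,32); r=cv2.minAreaRect(Q[:,:2].astype(np.float32)); print('tray rim',r,len(Q))
for nm,box in dict(bots=(265,165,315,215)).items():
    x0,y0,x1,y1=box; m=((P[y0:y1,x0:x1,2]>48)&(P[y0:y1,x0:x1,2]<75)).astype(np.uint8)
    n,l=cv2.connectedComponents(m)
    for i in range(1,n):
        q=P[y0:y1,x0:x1][l==i]
        if len(q)>8: print('cap',((q.min(0)+q.max(0))/2).round(0),len(q))
for nm,(box,z0,z1) in dict(base=((165,140,250,225),5,20),bar=((160,140,230,200),140,175),S0=((188,228,210,254),90,140),S1=((213,228,236,258),90,140)).items():
    Q=pts(box,z0,z1); print(nm,len(Q),Q.mean(0).round(0),cv2.minAreaRect(Q[:,:2].astype(np.float32)))
```

```text
b [607.  62.  59.]
b2 [599.  -0.  60.]
b3 [537.  68.  58.]
b4 [533.   1.  61.]
s0 [365. 282.  95.]
s1 [364. 208. 113.]
tape [442.   6.  22.]
floor z 2.5017768333048025
tote ((499.4163818359375, -285.2673034667969), (206.3626708984375, 275.08453369140625), 83.2847671508789) 1027
tray rim ((578.5924072265625, -2.9557647705078125), (229.88328552246094, 168.88641357421875), 86.6808853149414) 501
cap [663. -11.  50.] 11
cap [662. -27.  51.] 13
cap [614.  64.  58.] 89
cap [608.   0.  58.] 93
cap [543.  69.  58.] 94
cap [540.   1.  57.] 92
base 2733 [572. 324.  12.] ((578.7908325195312, 312.34234619140625), (286.597412109375, 280.6824035644531), 7.931844234466553)
bar 631 [575. 324. 156.] ((553.7796020507812, 306.47869873046875), (103.7926025390625, 199.18968200683594), 42.449153900146484)
S0 38 [366. 288. 121.] ((367.09912109375, 288.5504455566406), (9.40329360961914, 20.576499938964844), 9.47524356842041)
S1 33 [367. 212. 123.] ((368.4797058105469, 211.8484344482422), (10.39609432220459, 19.76058006286621), 5.154407978057861)
```

View pics/c1.png

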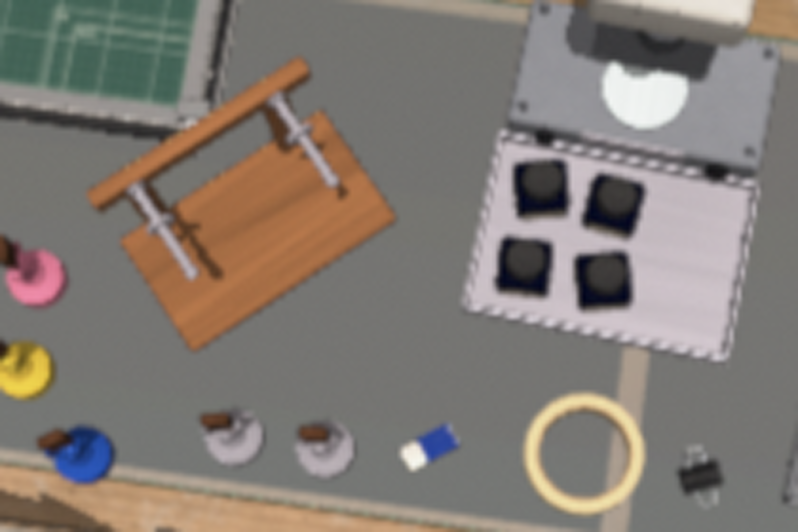

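Both setters and all four bottles are located. I'll add a move-offset helper and look at the setters from above.

```bash
cat >> h.py <<'E'
def go(x,y,z,yaw,grasp=True,cmd=None):
    "shift from the measured pose for a grasp point (or TCP) target; yaw in deg"
    s=env.state(); Rm=T_tool(s)[:3,:3]
    t=np.array([x,y,z+(171 if grasp else 0)]); dv=Rm.T@(t-s['eef_pos'])/1000
    dy=(yaw-np.degrees(s['tcp_rot'][2])+180)%360-180
    print('shift',dv.round(4),'turn',round(-dy,1),'| t',round(s['t'],2),'tcp',np.round(s['eef_pos'],1),np.degrees(s['tcp_rot']).round(1))
E
python3 - <<'E'
from h import *
go(366,250,229,97)
go(470,250,330,120)
E
```

```text
shift [-0.2755 -0.2778  0.0045] turn 65.8 | t 0.1 tcp [185.1 596.9 404.2] [-179.9   -0.   162.8]
shift [-0.3749 -0.247  -0.0966] turn 42.8 | t 0.1 tcp [185.1 596.9 404.2] [-179.9   -0.   162.8]
```

Request:
carry_out --pt "-0.275 -0.278 0 66 1" --pt "-0.275 -0.278 0 66 1" --pt "-0.275 -0.278 0 66 1" --pt "-0.275 -0.278 0 66 1" --pt "-0.275 -0.278 0 66 1" --pt "-0.275 -0.278 0 66 1" --pt "-0.275 -0.278 0 66 1" --pt "-0.275 -0.278 0 66 1" --pt "-0.275 -0.278 0 66 1" --pt "-0.275 -0.278 0 66 1" --pt "-0.275 -0.278 0 66 1" --pt "-0.275 -0.278 0 66 1"

```text
t: 1.6
eef_pos: [365.2, 250.3, 404.7]
tcp_rot: [-3.141, -0.0, 1.69]
ft_force: [0.4, 0.1, 1.0]
opening: 0.998
grip_force: 0.0
```

Run:
```python
from h import *
im,d,M,K=shot('wrist','w1'); P=cloud(d,M,K)
m=((P[...,2]>98)&(P[...,2]<140)&(d>0)).astype(np.uint8)
n,l,st,ce=cv2.connectedComponentsWithStats(m)
for i in range(1,n):
    if st[i,4]>40:
        q=P[l==i]; print(st[i],q.mean(0).round(0),'top',q[:,2].max().round(0),cv2.minAreaRect(q[q[:,2]>q[:,2].max()-6][:,:2].astype(np.float32)))
```

```text
[262   0  21  30 439] [341. 410. 122.] top 132.0 ((340.6619567871094, 411.8753356933594), (10.02232837677002, 14.719685554504395), 31.603792190551758)
[486  65  39  33 886] [538. 384. 118.] top 140.0 ((536.1751708984375, 384.302734375), (3.4743239879608154, 12.746682167053223), 31.54322624206543)
[287 152  13  29 306] [371. 294. 127.] top 131.0 ((371.1626892089844, 292.63824462890625), (9.887478828430176, 21.38402557373047), 12.306315422058105)
[540 186  20  27 373] [625. 290. 107.] top 119.0 ((625.032958984375, 287.08050537109375), (5.845492839813232, 18.602184295654297), 22.645856857299805)
[279 227  11  32 324] [372. 220. 123.] top 131.0 ((372.04144287109375, 216.78076171875), (9.603095054626465, 20.424455642700195), 6.796779632568359)
```

View pics/w1.png

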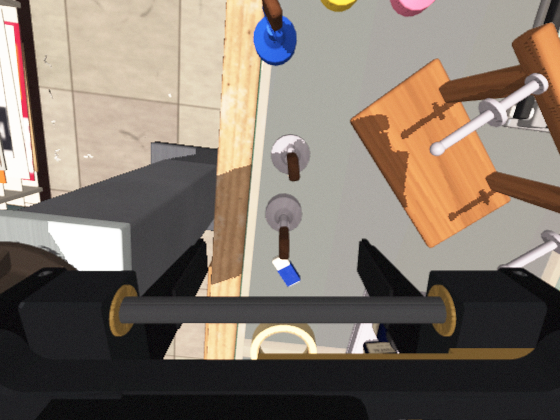

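The wrist view shows the grey setters at (290,155) and (283,220), and the left peg's ball at (437,149). Next I'll look at the stand from close by.

Run:
```python
from h import *
im,d,M,K=load('w1'); P=cloud(d,M,K)
print('rim',P[120,240],P[120,330],'ball',P[149,437],P[268,505])
go(500,270,260,133)
```

```text
rim [304.6186952 324.8636883   0.5898607] [415.80702274 338.07877115   0.46123468] ball [476.60958782 324.58662525 155.36874538] [436.26227634 293.92476869 296.05464358]
shift [ 0.0037  0.1361 -0.0263] turn -36.2 | t 1.65 tcp [365.3 250.2 404.7] [-180.    -0.    96.8]
```

Request:
carry_out --pt "0.004 0.136 -0.026 -36 1" --pt "0.004 0.136 -0.026 -36 1" --pt "0.004 0.136 -0.026 -36 1" --pt "0.004 0.136 -0.026 -36 1" --pt "0.004 0.136 -0.026 -36 1" --pt "0.004 0.136 -0.026 -36 1"

```text
t: 2.4
eef_pos: [499.8, 270.0, 430.8]
tcp_rot: [3.142, -0.0, 2.316]
ft_force: [0.9, -0.3, -0.8]
opening: 0.999
grip_force: 0.0
```

Run:
```python
from h import *
im,d,M,K=shot('wrist','w2'); P=cloud(d,M,K)
m=(d>0)&(P[...,2]>157)&(P[...,2]<166)&(P[...,0]>480)
q=P[m]; print(len(q),cv2.minAreaRect(q[:,:2].astype(np.float32)),q.mean(0))
```

```text
3294 ((566.0562133789062, 334.6113586425781), (54.108131408691406, 172.4185791015625), 42.35157775878906) [564.06274862 359.15444763 161.01738666]
```

View pics/w2.png

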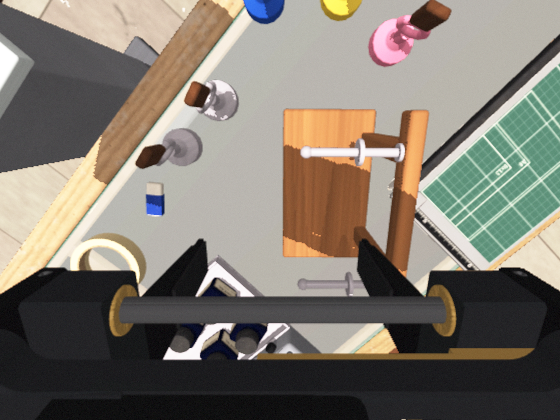

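Wrist view: left peg from ball (306,152) to collar (360,152), right peg from ball (303,284) to collar (349,284), bar at about (410,190).

```bash
cat > peg.py <<'E'
from h import *
im,d,M,K=load('w2'); P=cloud(d,M,K)
# intersect pixel rays with the plane z
def ray(u,v,z):
    c=np.array([(u-K[0,2])/K[0,0],-(v-K[1,2])/K[1,1],-1]); r=M[:3,:3]@c; o=M[:3,3]; return o+r*(z-o[2])/r[2]
res={}
for n,(u0,u1,v0,v1) in dict(left=(296,355,144,160),right=(292,343,276,292)).items():
    Q=P[v0:v1,u0:u1].reshape(-1,3); Q=Q[(Q[:,2]>140)&(Q[:,2]<160)]
    c=Q.mean(0); w=np.linalg.svd(Q[:,:2]-c[:2],full_matrices=False)[2][0]; w*=np.sign(w[0])
    s=(Q[:,:2]-c[:2])@w; tip=c[:2]+w*s.min(); 
    print(n,len(Q),'zmax',Q[:,2].max(),'yaw',np.degrees(np.arctan2(w[1],w[0])),'tip',tip,'mid',tip+29.5*w, 'len',np.ptp(s))
for uv in ((306,152),(360,152),(303,284),(349,284)): print(ray(*uv,150).round(1))
q=P[105:270,385:430].reshape(-1,3); q=q[(q[:,2]>158)&(q[:,2]<165)]; print(len(q),cv2.minAreaRect(q[:,:2].astype(np.float32)))
E
python3 peg.py; python3 -c "
from h import *
go(371,293,185,102)"
```

```text
left 548 zmax 157.1519000304902 yaw 42.343839166365086 tip [475.05571486 322.24551606] mid [496.85963483 342.11607402] len 48.98198363546522
right 375 zmax 156.97699758953743 yaw 42.3756070297909 tip [561.77272669 227.34138256] mid [583.565626   247.22402674] len 43.793891783502175
[479.1 324.7 150. ]
[513.7 356.5 150. ]
[567.4 228.8 150. ]
[601.2 260.  150. ]
2955 ((568.8363037109375, 357.5290832519531), (18.73351287841797, 142.29566955566406), 42.54841995239258)
shift [ 0.1043 -0.0791  0.0748] turn 30.7 | t 2.45 tcp [499.8 270.  430.8] [180.   -0.  132.7]
```

Request:
carry_out --pt "0.104 -0.079 0.075 31 0.5" --pt "0.104 -0.079 0.075 31 0.5" --pt "0.104 -0.079 0.075 31 0.5" --pt "0.104 -0.079 0.075 31 0.5" --pt "0.104 -0.079 0.075 31 0.5"

```text
t: 3.08
eef_pos: [372.3, 292.8, 356.4]
tcp_rot: [3.14, -0.001, 1.779]
ft_force: [0.5, 0.3, -0.7]
opening: 0.536
grip_force: 0.0
```

```bash
cat > tab.py <<'E'
from h import *
import sys
fn,x0,y0=sys.argv[1],float(sys.argv[2]),float(sys.argv[3])
im,d,M,K=shot('wrist',fn); P=cloud(d,M,K)
m=(d>0)&(np.hypot(P[...,0]-x0,P[...,1]-y0)<25)&(P[...,2]<140)
q=P[m]; zt=q[:,2].max(); print('ztop',zt)
for a,b in ((-5,1),(-30,-8)):
    t=q[(q[:,2]>zt+a)&(q[:,2]<zt+b)]; print(a,len(t),t.mean(0).round(1),cv2.minAreaRect(t[:,:2].astype(np.float32)))
# eye ring / foot
f=q[(q[:,2]>20)&(q[:,2]<28)]; print('foot',len(f),f.min(0).round(1),f.max(0).round(1))
E
python3 tab.py w3 371 292
```

```text
ztop 131.11916769194787
-5 334 [371.  293.6 128.9] ((370.8786315917969, 293.096435546875), (9.841837882995605, 21.45853042602539), 12.06314754486084)
-30 102 [368.9 302.7 112.9] ((369.1593933105469, 302.0074157714844), (9.804871559143066, 3.4682860374450684), 10.530070304870605)
foot 719 [347.9 269.9  20.1] [394.8 316.4  28. ]
```

View pics/w3.png

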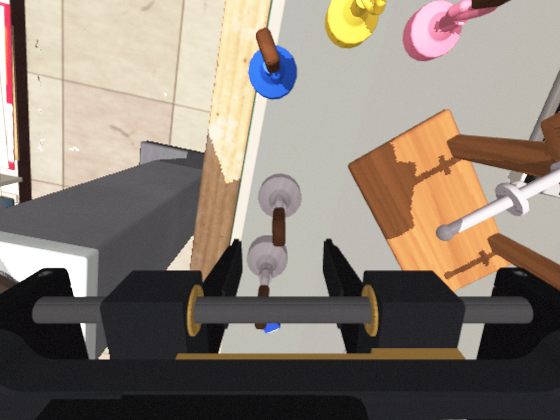

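The tab is at (278,225), between the fingers; tab and foot centre agree at (371,293). I'll grip it, lift, and carry it to the outer end of the left peg.

Request:
carry_out --pt "0 0.001 0.05 0 0.5" --pt "0 0.001 0.07 0 0.5" --pt "0 0.001 0.07 0 0.5" --pt "0 0.001 0.07 0 0" --pt "0 0.001 0.07 0 0" --pt "0 0.001 0.07 0 0" --pt "0 0.001 0.07 0 0" --pt "0 0.001 0.07 0 0" --pt "0 0.001 0 0 0" --pt "0 0.001 -0.01 0 0" --pt "0 0.001 -0.01 0 0"

```text
t: 4.5
eef_pos: [372.3, 292.8, 366.7]
tcp_rot: [3.139, -0.001, 1.776]
ft_force: [-1.0, -0.5, -2.9]
opening: 0.102
grip_force: 30.0
```

Run:
```python
from h import *
w=np.array([np.cos(np.radians(42.4)),np.sin(np.radians(42.4))]); p=np.array([497,341.5])
a=p-70*w; print(a)
go(*a,186,132.4)
```

```text
[445.30812616 294.29883287]
shift [-0.0135  0.0718  0.0098] turn -30.6 | t 4.5 tcp [372.3 292.8 366.7] [179.9  -0.  101.8]
```

Request:
carry_out --pt "-0.013 0.072 0.01 -30.6 0" --pt "-0.013 0.072 0.01 -30.6 0" --pt "-0.013 0.072 0.01 -30.6 0" --pt "-0.013 0.072 0.01 -30.6 0" --pt "-0.013 0.072 0.01 -30.6 0" --pt "-0.013 0.072 0.01 -30.6 0"

```text
t: 5.25
eef_pos: [445.4, 294.9, 355.5]
tcp_rot: [-3.141, -0.0, 2.308]
ft_force: [-0.3, -0.7, -1.7]
opening: 0.101
grip_force: 30.0
```

Run:
```python
from h import *
im,d,M,K=shot('wrist','w4'); P=cloud(d,M,K)
go(497,341.5,186,132.4)
im2,d2,M2,K2=shot('scene','s1')
cv2.imwrite('pics/s1c.png',cv2.resize(im2[120:270,150:350,::-1],None,fx=2.5,fy=2.5,interpolation=cv2.INTER_CUBIC))
a=cv2.imread('pics/w4.png'); b=cv2.imread('pics/s1c.png'); 
cv2.imwrite('pics/m1.png',np.vstack([cv2.resize(a[60:260],(500,179)),b]))
```

```text
shift [-0.0002  0.0696 -0.0013] turn -0.1 | t 5.3 tcp [445.4 294.9 355.7] [180.   -0.  132.3]
```

View pics/m1.png

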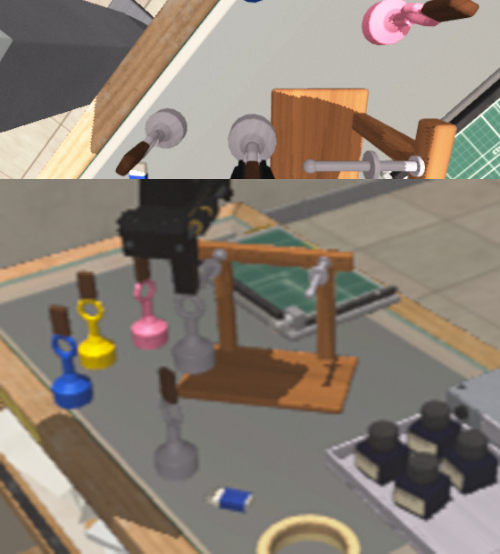

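The setter hangs straight in the gripper, its eye level with the peg and in line with it. I'll advance along the peg slowly.

Request:
carry_out --pt "0 0.015 -0.0015 0 0" --pt "0 0.03 -0.0015 0 0" --pt "0 0.038 -0.0015 0 0" --pt "0 0.044 -0.0015 0 0" --pt "0 0.05 -0.0015 0 0" --pt "0 0.05 -0.0015 0 0"

```text
t: 6.1
eef_pos: [482.6, 328.7, 357.2]
tcp_rot: [3.142, -0.0, 2.31]
ft_force: [-0.2, 0.4, -1.3]
opening: 0.104
grip_force: 30.0
```

Run:
```python
from h import *
s=env.state(); print(s['ft_force'].round(1),s['moment'].round(2))
go(497,341.5,187,132.4)
im,d,M,K=shot('wrist','w5'); P=cloud(d,M,K); Ti=np.linalg.inv(T_tool(s))
cv2.imwrite('pics/w5c.png',cv2.resize(im[90:290,180:420,::-1],None,fx=2.5,fy=2.5))
```

```text
[-0.2  0.4 -1.3] [-0.1   0.01 -0.05]
shift [-0.0002  0.0193 -0.0008] turn -0.0 | t 6.1 tcp [482.6 328.7 357.2] [180.   -0.  132.4]
```

View pics/w5c.png

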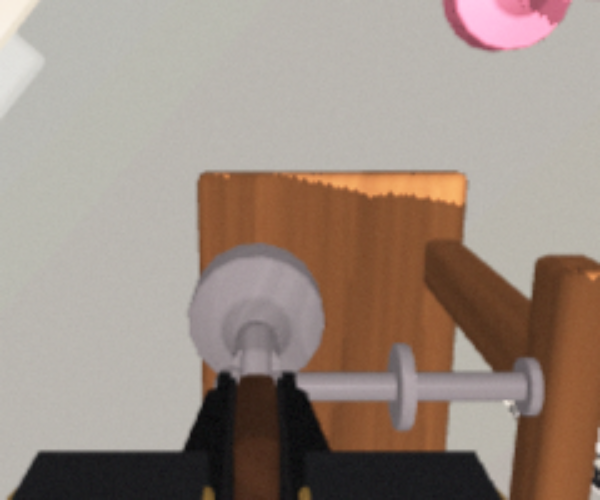

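Contact-free, and the peg passes through the eye. I'll go on to mid-peg, lower, release and rise.

Request:
carry_out --pt "0 0.01 0 0 0" --pt "0 0.017 0 0 0" --pt "0 0.017 0 0 0" --pt "0 0.017 0.003 0 0" --pt "0 0.017 0.003 0 0" --pt "0 0.017 0.003 0 0.3" --pt "0 0.017 0.003 0 0.3" --pt "0 0.017 0.003 0 0.3" --pt "0 0.017 -0.03 0 0.4" --pt "0 0.017 -0.08 0 0.5" --pt "0 0.017 -0.08 0 0.5" --pt "0 0.017 -0.08 0 0.5"

```text
t: 7.65
eef_pos: [494.8, 339.8, 436.8]
tcp_rot: [-3.141, -0.0, 2.31]
ft_force: [-0.5, -0.1, 0.4]
opening: 0.501
grip_force: 0.0
```

Run:
```python
from h import *
im,d,M,K=shot('wrist','w6'); P=cloud(d,M,K)
q=P[(P[...,2]>185)&(P[...,2]<207)&(np.hypot(P[...,0]-497,P[...,1]-341)<35)&(d>0)]
print(len(q),q[:,2].max(),cv2.minAreaRect(q[q[:,2]>q[:,2].max()-6][:,:2].astype(np.float32)))
go(372,217,190,96.8)
```

```text
362 199.57023540176297 ((496.5649108886719, 340.26885986328125), (9.675065040588379, 21.48636817932129), 42.05499267578125)
shift [-0.008  -0.1735  0.0755] turn 35.6 | t 7.7 tcp [494.9 339.9 436.3] [-179.9   -0.   132.4]
```

Setter 0 hangs: its tab is at (496.6,340.3), top 199, turned 42°. Now setter 1.

Request:
carry_out --pt "-0.008 -0.06 0 10 0.5" --pt "-0.008 -0.12 0 20 0.5" --pt "-0.008 -0.1735 0.075 35.6 0.5" --pt "-0.008 -0.1735 0.075 35.6 0.5" --pt "-0.008 -0.1735 0.075 35.6 0.5" --pt "-0.008 -0.1735 0.075 35.6 0.5"

```text
t: 8.45
eef_pos: [373.1, 217.6, 362.7]
tcp_rot: [3.141, -0.0, 1.691]
ft_force: [0.4, 0.3, 0.6]
opening: 0.504
grip_force: 0.0
```

```bash
python3 tab.py w7 372 217; python3 -c "
from h import *
go(372,217,115,96.8)"
```

```text
ztop 131.08440304699678
-5 316 [372.  216.7 128.8] ((372.0384216308594, 216.32449340820312), (9.482695579528809, 21.292648315429688), 6.467693328857422)
-30 97 [371.1 225.9 112.5] ((370.9512939453125, 225.26617431640625), (9.807733535766602, 3.181910753250122), 6.725917816162109)
foot 701 [348.5 193.5  20. ] [395.7 239.4  28. ]
shift [-0.0006 -0.0013  0.0769] turn 0.1 | t 8.5 tcp [373.1 217.7 362.9] [179.9  -0.   96.9]
```

Request:
carry_out --pt "0 -0.001 0.05 0 0.5" --pt "0 -0.001 0.077 0 0.5" --pt "0 -0.001 0.077 0 0.5" --pt "0 -0.001 0.077 0 0" --pt "0 -0.001 0.077 0 0" --pt "0 -0.001 0.077 0 0" --pt "0 -0.001 0.077 0 0" --pt "0 -0.001 0.077 0 0" --pt "0 -0.001 0.03 0 0" --pt "0 -0.001 0 0 0" --pt "0 -0.001 0 0 0"

```text
t: 9.88
eef_pos: [371.2, 217.0, 363.6]
tcp_rot: [3.138, -0.001, 1.689]
ft_force: [-0.1, -0.6, -2.7]
opening: 0.101
grip_force: 30.0
```

Run:
```python
from h import *
go(532.8,198.8,187,132.4)
```

```text
shift [-0.0372  0.1583  0.0062] turn -35.6 | t 9.88 tcp [371.2 217.  363.6] [ 1.798e+02 -1.000e-01  9.680e+01]
```

Request:
carry_out --pt "-0.037 0.158 0.006 -35.6 0" --pt "-0.037 0.158 0.006 -35.6 0" --pt "-0.037 0.158 0.006 -35.6 0" --pt "-0.037 0.158 0.006 -35.6 0" --pt "-0.037 0.158 0.006 -35.6 0" --pt "-0.037 0.158 0.006 -35.6 0" --pt "-0.037 0.158 0.006 -35.6 0"

```text
t: 10.75
eef_pos: [532.2, 199.0, 356.1]
tcp_rot: [-3.142, -0.0, 2.31]
ft_force: [-0.6, 0.4, -1.5]
opening: 0.105
grip_force: 30.0
```

Run:
```python
from h import *
go(584.5,246,187,132.4)
im,d,M,K=shot('wrist','w8')
P=cloud(d,M,K); q=P[(P[...,2]>140)&(P[...,2]<160)&(d>0)&(np.hypot(P[...,0]-575,P[...,1]-237)<22)]
w=np.array([np.cos(np.radians(42.4)),np.sin(np.radians(42.4))]);n=np.array([-w[1],w[0]])
r=q[:,:2]-[584.5,246]; print(len(q),'lateral',np.percentile(r@n,[5,50,95]).round(1),'along',np.percentile(r@w,[1,99]).round(1),'z',q[:,2].max())
```

```text
shift [-0.0005  0.0703 -0.0019] turn -0.1 | t 10.75 tcp [532.2 199.  356.1] [-180.    -0.   132.3]
725 lateral [-2.8  1.4  3.9] along [-29.6   8.4] z 156.96308991273344
```

Request:
carry_out --pt "0 0.015 -0.002 0 0" --pt "0 0.03 -0.002 0 0" --pt "0 0.038 -0.002 0 0" --pt "0 0.044 -0.002 0 0" --pt "0 0.052 -0.002 0 0" --pt "0 0.052 -0.002 0 0"

```text
t: 11.55
eef_pos: [571.2, 234.2, 358.1]
tcp_rot: [3.141, -0.0, 2.31]
ft_force: [0.1, 0.2, -1.7]
opening: 0.103
grip_force: 30.0
```

Contact-free again, so I'll finish the hang the same way.

Request:
carry_out --pt "0 0.01 0 0 0" --pt "0 0.016 0 0 0" --pt "0 0.016 0 0 0" --pt "0 0.016 0.003 0 0" --pt "0 0.016 0.003 0 0" --pt "0 0.016 0.003 0 0.3" --pt "0 0.016 0.003 0 0.3" --pt "0 0.016 0.003 0 0.3" --pt "0 0.016 -0.03 0 0.4" --pt "0 0.016 -0.08 0 0.5" --pt "0 0.016 -0.08 0 0.5" --pt "0 0.016 -0.08 0 0.5"

```text
t: 13.05
eef_pos: [582.5, 244.6, 437.9]
tcp_rot: [-3.141, -0.0, 2.31]
ft_force: [-0.1, 0.3, -0.5]
opening: 0.496
grip_force: 0.0
```

Run:
```python
from h import *
im,d,M,K=shot('wrist','w9'); P=cloud(d,M,K)
for c in ((584.5,246),(497,341.5)):
    q=P[(P[...,2]>185)&(P[...,2]<207)&(np.hypot(P[...,0]-c[0],P[...,1]-c[1])<35)&(d>0)]
    print(len(q),q[:,2].max(),cv2.minAreaRect(q[q[:,2]>q[:,2].max()-6][:,:2].astype(np.float32)))
go(480,30,250,177)
```

```text
345 199.04730797899913 ((585.3699340820312, 243.28463745117188), (8.914400100708008, 21.392192840576172), 42.06177520751953)
543 199.95915362834535 ((497.12353515625, 339.6477355957031), (9.587153434753418, 21.67723846435547), 41.99274444580078)
shift [-0.0895 -0.2204  0.0165] turn -44.6 | t 13.1 tcp [582.6 244.7 437.2] [-179.9   -0.   132.4]
```

Both setters hang properly. On to the bottles: a look from above the tray.

Run:
```python
from h import *
go(595,30,260,177)
```

```text
shift [-0.167  -0.1355  0.0063] turn -44.6 | t 13.1 tcp [582.6 244.7 437.2] [-179.9   -0.   132.4]
```

Request:
carry_out --pt "-0.167 -0.1355 0 -44.6 0.5" --pt "-0.167 -0.1355 0 -44.6 0.5" --pt "-0.167 -0.1355 0 -44.6 0.5" --pt "-0.167 -0.1355 0 -44.6 0.5" --pt "-0.167 -0.1355 0 -44.6 0.5" --pt "-0.167 -0.1355 0 -44.6 0.5" --pt "-0.167 -0.1355 0 -44.6 0.5"

```text
t: 13.98
eef_pos: [595.2, 30.4, 437.6]
tcp_rot: [3.141, -0.001, 3.088]
ft_force: [-0.4, 0.5, -0.5]
opening: 0.504
grip_force: 0.0
```

```bash
cat > caps.py <<'E'
from h import *
import sys
im,d,M,K=shot(sys.argv[1],sys.argv[2]); P=cloud(d,M,K)
m=((d>0)&(P[...,2]>56)&(P[...,2]<66)&(P[...,0]>380)&(P[...,0]<655)&(P[...,1]>-420)&(P[...,1]<150)).astype(np.uint8)
n,l,st,ce=cv2.connectedComponentsWithStats(m)
for i in range(1,n):
    if st[i,4]>30:
        q=P[l==i]; c,r=cv2.minEnclosingCircle(q[:,:2].astype(np.float32)); print('cap px',ce[i].round(0),'centre',np.round(c,1),'r',round(r,1),'z',np.median(q[:,2]).round(1))
E
python3 caps.py wrist w10
```

```text
cap px [314. 147.] centre [547.5  71.6] r 16.5 z 61.4
cap px [257. 147.] centre [544.9   3.7] r 16.5 z 61.4
cap px [261. 201.] centre [611.9   2.8] r 16.6 z 61.3
cap px [311. 203.] centre [617.6  66.7] r 16.7 z 61.3
```

View pics/w10.png

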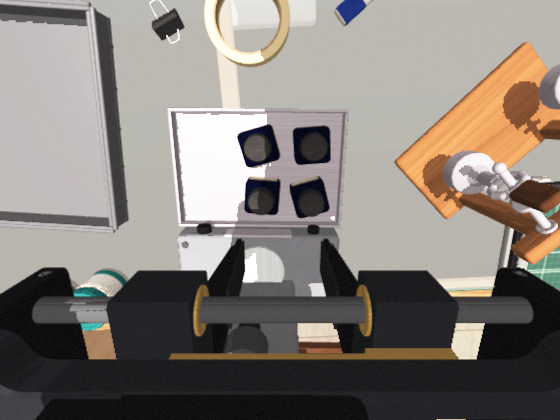

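Four caps in the tray: (314,147), (257,147), (261,201), (311,203). I'll pick the front right one.

Run:
```python
from h import *
go(544.9,3.7,62.5,177)
im,d,M,K=load('w10'); P=cloud(d,M,K); m=(d>0)&(P[...,2]>30)&(P[...,2]<52)&(P[...,1]<-130)&(P[...,0]<680)
q=P[m]; print(len(q),q.min(0),q.max(0))
```

```text
shift [ 0.0486 -0.0295  0.2043] turn -0.1 | t 14.03 tcp [595.2  30.5 437.8] [180.   -0.  176.9]
4224 [ 372.56833726 -358.68212996   30.00424611] [ 648.89637952 -164.61256684   45.04493768]
```

Request:
carry_out --pt "0.0485 -0.0295 0.06 0 0.5" --pt "0.0485 -0.0295 0.12 0 0.5" --pt "0.0485 -0.0295 0.17 0 0.5" --pt "0.0485 -0.0295 0.204 0 0.5" --pt "0.0485 -0.0295 0.204 0 0.5" --pt "0.0485 -0.0295 0.204 0 0" --pt "0.0485 -0.0295 0.204 0 0" --pt "0.0485 -0.0295 0.204 0 0" --pt "0.0485 -0.0295 0.204 0 0" --pt "0.0485 -0.0295 0.15 0 0" --pt "0.0485 -0.0295 0.12 0 0" --pt "0.0485 -0.0295 0.12 0 0"

```text
t: 15.52
eef_pos: [545.2, 3.1, 320.2]
tcp_rot: [-3.141, 0.004, 3.089]
ft_force: [-0.7, 1.0, -0.7]
opening: 0.349
grip_force: 30.0
```

Run:
```python
from h import *
go(560,-290,147,173)
```

```text
shift [-0.0303 -0.2919  0.0024] turn 4.0 | t 15.53 tcp [545.2   3.1 320.2] [-180.     0.2  177. ]
```

Gripped at 33 mm. Now over the tote, where I'll measure its rim.

Request:
carry_out --pt "-0.03 -0.292 0 4 0" --pt "-0.03 -0.292 0 4 0" --pt "-0.03 -0.292 0 4 0" --pt "-0.03 -0.292 0 4 0" --pt "-0.03 -0.292 0 4 0" --pt "-0.03 -0.292 0 4 0" --pt "-0.03 -0.292 0 4 0"

```text
t: 16.4
eef_pos: [559.4, -289.5, 316.9]
tcp_rot: [3.14, -0.002, 3.019]
ft_force: [-0.1, 0.8, -1.4]
opening: 0.347
grip_force: 30.0
```

Run:
```python
from h import *
im,d,M,K=shot('wrist','w11'); P=cloud(d,M,K)
for n,(im,d,M,K) in dict(w11=(im,d,M,K),w10=load('w10')).items():
    P=cloud(d,M,K)
    m=(d>0)&(P[...,2]>39)&(P[...,2]<46)&(np.abs(P[...,0]-500)<160)&(np.abs(P[...,1]+285)<125)
    q=P[m].astype(np.float32); print(n,len(q),q.min(0),q.max(0),cv2.minAreaRect(q[:,:2]))
    e=(q[:,:2]-[502,-283])@np.array([[.993,.117],[-.117,.993]]).T.T if 0 else np.c_[(q[:,:2]-[502,-283])@[.993,-.117],(q[:,:2]-[502,-283])@[.117,.993]]
    print(np.percentile(e,[0.5,99.5],axis=0))
```

```text
Traceback (most recent call last):
cv2.error: OpenCV(4.12.0) /io/opencv/modules/imgproc/src/convhull.cpp:143: error: (-215:Assertion failed) total >= 0 && (depth == CV_32F || depth == CV_32S) in function 'convexHull'
```

View pics/w11.png

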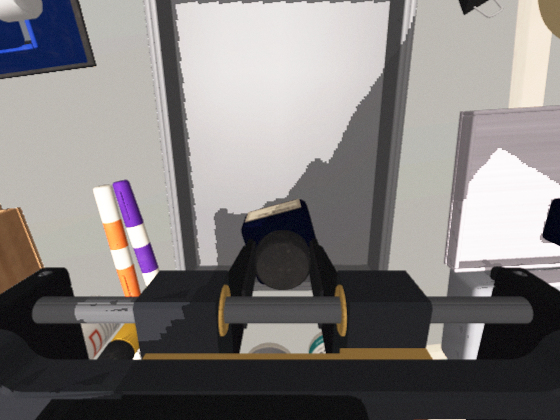

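The bottle hangs in the grip (cap at (283,260)) over the far end of the tote; the tote's side walls show at u≈165 and u≈405.

Run:
```python
from h import *
ex=np.array([.993,-.117]); ey=np.array([.117,.993]); c=np.array([502,-283])
for n in ('w11','w10'):
    im,d,M,K=load(n); P=cloud(d,M,K)
    m=(d>0)&(P[...,2]>39)&(P[...,2]<46)&(np.abs(P[...,0]-500)<160)&(np.abs(P[...,1]+285)<125)
    q=P[m][:,:2]-c; a=q@ex; b=q@ey
    print(n,len(q),a.min().round(0),a.max().round(0),np.percentile(b,[.2,99.8]).round(0))
    for s in (1,-1):
        k=(b*s>75)&(b*s<108)&(a>-120)&(a<120); 
        if k.sum()>30: print(s,k.sum(),np.polyfit(a[k],b[k],1))
```

```text
w11 6997 -110.0 138.0 [-102.  103.]
1 3365 [-1.52445021e-03  9.71155426e+01]
-1 3358 [-1.31951646e-03 -9.60541852e+01]
w10 3598 -137.0 137.0 [-52. 104.]
1 1883 [-1.86992902e-03  9.91550057e+01]
```

Run:
```python
from h import *
go(554.7,-331.5,65,173)
```

```text
shift [-0.0005 -0.0428  0.0813] turn 0.0 | t 16.45 tcp [ 559.6 -289.   317.3] [ 1.799e+02 -1.000e-01  1.730e+02]
```

Request:
carry_out --pt "0 -0.043 0.03 0 0" --pt "0 -0.043 0.065 0 0" --pt "0 -0.043 0.081 0 0" --pt "0 -0.043 0.081 0 0" --pt "0 -0.043 0.082 0 0.5" --pt "0 -0.043 0.082 0 0.5" --pt "0 -0.043 0.082 0 0.5" --pt "0 -0.043 0.03 0 0.5" --pt "0 -0.043 -0.02 0 0.5" --pt "0 -0.043 -0.06 0 0.5" --pt "0 -0.043 -0.06 0 0.5"

```text
t: 17.82
eef_pos: [554.4, -332.7, 381.8]
tcp_rot: [-3.139, 0.005, 3.019]
ft_force: [0.2, 0.3, -1.0]
opening: 0.5
grip_force: 0.0
```

```bash
python3 caps.py wrist w12; python3 caps.py top t2
python3 - <<'E'
from h import *
go(547.5,71.6,130,177)
E
```

```text
cap px [284. 197.] centre [ 554. -331.] r 16.6 z 62.4
cap px [283. 177.] centre [614.3  64.2] r 16.6 z 60.2
cap px [302. 181.] centre [6.08e+02 3.00e-01] r 16.2 z 60.6
cap px [278. 198.] centre [543.8  69.3] r 16.9 z 60.2
shift [0.0561 0.4003 0.0771] turn -4.0 | t 17.93 tcp [ 554.2 -332.5  378.1] [-180.    0.  173.]
```

The first bottle stands in the tote. Next is the front left one.

Request:
carry_out --pt "0.056 0.4 0.02 -4 0.5" --pt "0.056 0.4 0.02 -4 0.5" --pt "0.056 0.4 0.02 -4 0.5" --pt "0.056 0.4 0.02 -4 0.5" --pt "0.056 0.4 0.02 -4 0.5" --pt "0.056 0.4 0.02 -4 0.5" --pt "0.056 0.4 0.02 -4 0.5" --pt "0.056 0.4 0.05 -4 0.5" --pt "0.056 0.4 0.05 -4 0.5"

```text
t: 19.05
eef_pos: [547.3, 71.5, 325.7]
tcp_rot: [-3.141, -0.006, 3.089]
ft_force: [-0.3, -0.0, -0.1]
opening: 0.497
grip_force: 0.0
```

```bash
python3 caps.py wrist w13
python3 - <<'E'
from h import *
go(547.5,71.6,62.5,177)
E
```

```text
cap px [282. 217.] centre [547.5  71.2] r 16.7 z 61.4
cap px [210. 272.] centre [598.4   1.9] r 5.2 z 60.3
cap px [281. 284.] centre [617.   66.7] r 16.6 z 61.3
shift [-0.0001  0.0005  0.0935] turn -0.0 | t 19.1 tcp [547.7  71.1 327. ] [-180.    -0.2  177. ]
```

Request:
carry_out --pt "0 0 0.05 0 0.5" --pt "0 0 0.0935 0 0.5" --pt "0 0 0.0935 0 0.5" --pt "0 0 0.0935 0 0" --pt "0 0 0.0935 0 0" --pt "0 0 0.0935 0 0" --pt "0 0 0.0935 0 0" --pt "0 0 0.04 0 0" --pt "0 0 0 0 0" --pt "0 0 0 0 0" --pt "-0.034 -0.318 0 4 0" --pt "-0.034 -0.318 0 4 0" --pt "-0.034 -0.318 0 4 0" --pt "-0.034 -0.318 0 4 0" --pt "-0.034 -0.318 0 4 0" --pt "-0.034 -0.318 0 4 0" --pt "-0.034 -0.318 0 4 0" --pt "-0.034 -0.318 0 4 0"

```text
t: 21.35
eef_pos: [564.9, -246.8, 327.9]
tcp_rot: [3.141, -0.001, 3.02]
ft_force: [-0.1, -0.0, -0.7]
opening: 0.35
grip_force: 30.0
```

Run:
```python
from h import *
go(564.5,-248,65,173)
```

```text
shift [ 0.0002 -0.0013  0.0919] turn 0.0 | t 21.35 tcp [ 564.9 -246.8  327.9] [180.  -0. 173.]
```

Request:
carry_out --pt "0 -0.001 0.05 0 0" --pt "0 -0.001 0.092 0 0" --pt "0 -0.001 0.092 0 0" --pt "0 -0.001 0.093 0 0.5" --pt "0 -0.001 0.093 0 0.5" --pt "0 -0.001 0.093 0 0.5" --pt "0 -0.001 0.04 0 0.5" --pt "0 -0.001 -0.01 0 0.5" --pt "0 -0.001 -0.03 0 0.5" --pt "-0.0165 0.255 -0.03 -4 0.5" --pt "-0.0165 0.255 -0.03 -4 0.5" --pt "-0.0165 0.255 -0.03 -4 0.5" --pt "-0.0165 0.255 -0.03 -4 0.5" --pt "-0.0165 0.255 -0.03 -4 0.5" --pt "-0.0165 0.255 0 -4 0.5" --pt "-0.0165 0.255 0 -4 0.5" --pt "-0.0165 0.255 0 -4 0.5"

```text
t: 23.48
eef_pos: [612.7, 2.1, 329.2]
tcp_rot: [-3.142, 0.001, 3.088]
ft_force: [-0.1, 0.3, 0.7]
opening: 0.501
grip_force: 0.0
```

```bash
python3 caps.py wrist w14; python3 caps.py top t3
python3 - <<'E'
from h import *
go(611.9,2.8,62.5,177)
E
```

```text
cap px [  4. 177.] centre [ 566.1 -238.7] r 14.3 z 59.9
cap px [282. 213.] centre [611.9   2.6] r 16.6 z 61.4
cap px [354. 215.] centre [618.1  66.3] r 16.9 z 61.4
cap px [379. 207.] centre [ 559.6 -249.5] r 16.8 z 61.8
cap px [405. 214.] centre [ 549.6 -333.4] r 17.4 z 61.5
shift [0.0009 0.0005 0.0958] turn -0.1 | t 23.57 tcp [612.7   2.2 329.4] [-1.800e+02  1.000e-01  1.769e+02]
```

Request:
carry_out --pt "0.001 0 0.05 0 0.5" --pt "0.001 0 0.085 0 0.5" --pt "0.001 0 0.0955 0 0.5" --pt "0.001 0 0.0955 0 0" --pt "0.001 0 0.0955 0 0" --pt "0.001 0 0.0955 0 0" --pt "0.001 0 0.0955 0 0" --pt "0.001 0 0.04 0 0" --pt "0.001 0 0 0 0" --pt "0.001 0 0 0 0" --pt "0.155 -0.329 0 4 0" --pt "0.155 -0.329 0 4 0" --pt "0.155 -0.329 0 4 0" --pt "0.155 -0.329 0 4 0" --pt "0.155 -0.329 0 4 0" --pt "0.155 -0.329 0 4 0" --pt "0.155 -0.329 0 4 0" --pt "0.155 -0.329 0 4 0" --pt "0.155 -0.329 0 4 0"

```text
t: 25.95
eef_pos: [440.9, -316.4, 327.9]
tcp_rot: [3.141, -0.0, 3.02]
ft_force: [0.9, 1.0, -0.6]
opening: 0.35
grip_force: 30.0
```

Run:
```python
from h import *
go(439.5,-318,65,173)
```

```text
shift [ 0.0011 -0.0018  0.0919] turn 0.1 | t 25.95 tcp [ 440.9 -316.4  327.9] [180.   -0.  173.1]
```

Request:
carry_out --pt "0.001 -0.002 0.05 0 0" --pt "0.001 -0.002 0.092 0 0" --pt "0.001 -0.002 0.092 0 0" --pt "0.001 -0.002 0.093 0 0.5" --pt "0.001 -0.002 0.093 0 0.5" --pt "0.001 -0.002 0.093 0 0.5" --pt "0.001 -0.002 0.04 0 0.5" --pt "0.001 -0.002 -0.01 0 0.5" --pt "0.001 -0.002 -0.03 0 0.5" --pt "-0.129 0.4015 -0.03 -4 0.5" --pt "-0.129 0.4015 -0.03 -4 0.5" --pt "-0.129 0.4015 -0.03 -4 0.5" --pt "-0.129 0.4015 -0.03 -4 0.5" --pt "-0.129 0.4015 -0.03 -4 0.5" --pt "-0.129 0.4015 -0.03 -4 0.5" --pt "-0.129 0.4015 -0.03 -4 0.5" --pt "-0.129 0.4015 0 -4 0.5" --pt "-0.129 0.4015 0 -4 0.5" --pt "-0.129 0.4015 0 -4 0.5"

```text
t: 28.32
eef_pos: [617.6, 64.7, 329.3]
tcp_rot: [3.142, 0.001, 3.088]
ft_force: [0.8, 0.2, 0.8]
opening: 0.5
grip_force: 0.0
```

```bash
python3 caps.py wrist w15; python3 caps.py top t4
python3 - <<'E'
from h import *
go(617.6,66.5,62.5,177)
E
```

```text
cap px [284. 213.] centre [617.5  66.5] r 16.6 z 61.4
cap px [379. 207.] centre [ 559.5 -249.4] r 17.2 z 60.9
cap px [405. 214.] centre [ 550.9 -333.6] r 16.5 z 61.3
cap px [398. 249.] centre [ 435.6 -319. ] r 16.6 z 60.8
shift [0.0003 0.0019 0.0961] turn -0.1 | t 28.43 tcp [617.6  64.5 329.6] [1.800e+02 1.000e-01 1.769e+02]
```

Request:
carry_out --pt "0 0.002 0.05 0 0.5" --pt "0 0.002 0.085 0 0.5" --pt "0 0.002 0.096 0 0.5" --pt "0 0.002 0.096 0 0" --pt "0 0.002 0.096 0 0" --pt "0 0.002 0.096 0 0" --pt "0 0.002 0.096 0 0" --pt "0 0.002 0.04 0 0" --pt "0 0.002 0 0 0" --pt "0 0.002 0 0 0" --pt "0.152 -0.3075 0 4 0" --pt "0.152 -0.3075 0 4 0" --pt "0.152 -0.3075 0 4 0" --pt "0.152 -0.3075 0 4 0" --pt "0.152 -0.3075 0 4 0" --pt "0.152 -0.3075 0 4 0" --pt "0.152 -0.3075 0 4 0" --pt "0.152 -0.3075 0 4 0" --pt "0.152 -0.3075 0 4 0"

```text
t: 30.8
eef_pos: [449.9, -232.9, 328.0]
tcp_rot: [3.141, -0.0, 3.02]
ft_force: [-0.1, -0.4, 0.4]
opening: 0.354
grip_force: 30.0
```

Run:
```python
from h import *
go(449.3,-234.5,65,173)
```

```text
shift [ 0.0004 -0.0017  0.092 ] turn 0.0 | t 30.8 tcp [ 449.9 -232.9  328. ] [180.  -0. 173.]
```

Request:
carry_out --pt "0 -0.002 0.05 0 0" --pt "0 -0.002 0.092 0 0" --pt "0 -0.002 0.092 0 0" --pt "0 -0.002 0.093 0 0.5" --pt "0 -0.002 0.093 0 0.5" --pt "0 -0.002 0.093 0 0.5" --pt "0 -0.002 0.04 0 0.5" --pt "0 -0.002 -0.01 0 0.5" --pt "0 -0.002 -0.07 0 0.5" --pt "0 0.15 -0.11 0 0.5" --pt "0 0.15 -0.11 0 0.5" --pt "0 0.15 -0.11 0 0.5" --pt "0 0.15 -0.11 0 0.5" --pt "0 0.15 -0.11 0 0.5"

```text
t: 32.55
eef_pos: [467.7, -85.3, 438.3]
tcp_rot: [-3.141, 0.0, 3.019]
ft_force: [0.2, 0.5, 0.9]
opening: 0.502
grip_force: 0.0
```

```bash
python3 caps.py top t5; python3 caps.py scene s5
```

```text
cap px [405. 213.] centre [ 550.5 -333.6] r 16.5 z 61.3
cap px [374. 244.] centre [ 442.1 -241.7] r 15.2 z 61.7
cap px [398. 249.] centre [ 435.4 -319.7] r 16.9 z 61.0
cap px [402. 287.] centre [ 559.2 -247.3] r 18.0 z 60.8
cap px [360. 308.] centre [ 445.9 -234.6] r 16.7 z 60.9
cap px [433. 313.] centre [ 551.  -331.1] r 17.7 z 61.1
cap px [389. 338.] centre [ 436.6 -317.6] r 17.5 z 61.0
```

View pics/s5.png

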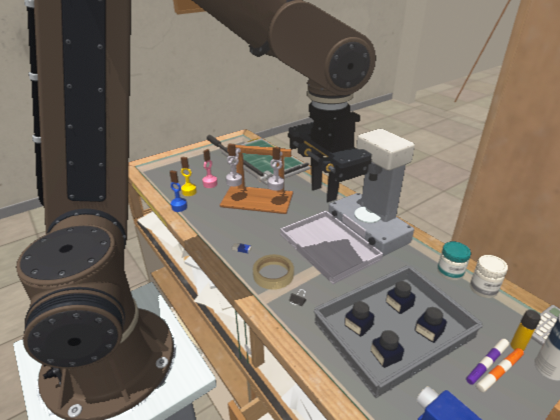

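The scene shows four bottles upright in the tote, around (395,320), the tray empty, both setters on their pegs at (235,165) and (277,170), and the tape, eraser and clip in place.

```bash
python3 -c "
from cell import env
print(env.job_done())"
```

```text
the job is handed in; nothing more can be done
None
```

I handed the job in at about 33 s: all four bottles stand upright in the tote, both setters hang one on each peg, and the tape roll, eraser and clip were left alone; the judge returned no verdict, so this rests on the final camera check.

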